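# Stow the battery stage lamp and click its hold-down covers shut

## Task

Lift the lamp off the white charging stand by its upright yellow handle and stand it in the middle of the blue mat, let go, and there fold the handle down towards the orange catch until it clicks flat. Then take the lamp by its housing, stand it in the grey cradle of the transport case with its foot plate between the guides, and press both brass hold-down covers down over the ends of the foot plate until they click and stay shut. Keep the lamp upright and leave the pipe clamp and tape roll where they are.

Things in the scene. Friction and masses are not known exactly. Their poses are not given: they have to be found in the camera images.
- lamp_center (a point): Centre of the loose battery stage lamp (about 0.6 kg). Black housing 80 x 60 x 60 mm (x, y, z) on a dark steel foot plate 140 x 60 x 10 mm that sticks out 30 mm at both x ends. This point is on the vertical centre line, 40 mm above the underside and 30 mm below the housing's flat top. x along the foot plate, z up. Lenses on its +x face. Either way round fits the cradle.
- handle_bar (a point): Centre of the yellow handle's bar (36 mm along the lamp's y, 8 mm thick, 10 mm deep along the handle's length), 38 mm from its hinge, which runs along the lamp's y across the middle of the housing, 6 mm above its top. Upright, the bar is 44 mm above the top; flat, it lies 38 mm towards the lamp's +x, at the orange catch. Site x: from hinge to bar; y: along the bar.
- handle (a joint): Angle of the folding handle, rad: 1.55 upright (start, its stop), 0 folded flat on the top towards the lamp's +x. A light spring (about 1 N at the bar) raises it again unless it is pressed right down past a spring catch, which it meets at about 0.55 rad and snaps past at about 0.27; this takes about 5 N down on the bar; then it stays below 0.06.
- stand: White fixed charging stand 160 x 90 x 50 mm, origin under its centre. The lamp starts standing on its flat top (50 mm up), its foot plate between four loose studs 8 mm high; lift straight up.
- mat: Blue fixed mat 220 x 140 x 3 mm, origin under its centre, x along the long side: the place to set the lamp down and fold its handle.
- cradle: Fixed grey-lined cradle, 248 x 128 mm, origin under its centre, x along the long side, floor 6 mm up. The foot plate stands in its middle, long side along x, between side guides (inner faces 36 mm from the centre line, 16 mm high) and end stops (76 mm from the centre). Cover hinges run along y at x = +98 and -98 mm, 18.5 mm up. Black catch housings, 34 mm high, at (63, 51) and (-63, -51) mm.
- cover_far_pad (a point): Point on the outer face of the brass hold-down cover at the cradle's +x end: on its middle line, 30 mm from the hinge, in the middle of the orange strip; press here. The cover is 46 mm long from its hinge, 72 mm wide, 4 mm thick. Site axes: x from the tip back to the hinge, y along the hinge, z out of the outer face (up when shut).
- cover_near_pad (a point): The same point on the equal cover at the cradle's -x end.
- cover_far (a joint): Angle of the +x cover, rad: 0 shut, lying level just above the end of the foot plate, its tip towards the cradle's middle; 1.25 open (start, its stop). A light spring (1 to 2 N) opens it again unless it is pressed right down past a spring catch, which it meets at about 0.4 rad and snaps past at about 0.2; this takes about 10 N down on the orange strip; then it stays below 0.05. Fold it inward and down along its arc.
- cover_near (a joint): The same for the -x cover.
- pipe_clamp: Bystander: loose black pipe clamp, 60 x 30 mm, 98 mm tall, origin under its centre. Leave alone.
- tape_roll: Bystander: loose white tape roll lying flat, 80 mm across, 24 mm high, origin under its centre. Leave alone.

How it is judged:
On the way, in this order (a step that is already met when the one before it is completed fails the run):
1. the lamp is lifted by its handle, at least 25 mm off the stand (z of lamp_center in the frame of stand above 0.115 m and contact force between handle and the fingers above 0.5 N), for 0.1 s.
2. the lamp stands upright on the mat, its centre within 50 mm of the mat's centre, let go (horizontal distance between lamp_center and mat below 0.05 m and z of lamp_center in the frame of mat between 0.037 and 0.049 m and linear speed of lamp below 0.03 m/s and angle between lamp_center's own z axis and vertical below 0.12 rad and contact force between lamp and the fingers below 0.2 N and value of joint handle above 1.2 rad), for 0.1 s.
3. the handle is clicked flat and stays so untouched, the lamp still standing on the mat (horizontal distance between lamp_center and mat below 0.05 m and z of lamp_center in the frame of mat between 0.037 and 0.049 m and linear speed of lamp below 0.03 m/s and angle between lamp_center's own z axis and vertical below 0.12 rad and contact force between lamp and the fingers below 0.2 N and value of joint handle below 0.09 rad), for 0.2 s.
4. the lamp stands in the cradle between the guides, let go, handle still flat (x of lamp_center in the frame of cradle between -0.014 and 0.014 m and y of lamp_center in the frame of cradle between -0.014 and 0.014 m and z of lamp_center in the frame of cradle between 0.041 and 0.051 m and angle between the x axis of lamp_center and the x axis of cradle, either way round below 0.2 rad and linear speed of lamp below 0.03 m/s and angle between lamp_center's own z axis and vertical below 0.12 rad and contact force between lamp and the fingers below 0.2 N and value of joint handle below 0.09 rad), for 0.1 s.
At the end, for the whole second after the job is handed in: The lamp stands upright and at rest on the cradle's floor, centre within 14 mm of the cradle's centre along and across, long sides parallel within 0.2 rad (either way round), its handle flat (below 0.09 rad) and both covers shut (below 0.07 rad), all held by their catches (all of step 4 and value of joint each of cover_far, cover_near below 0.07 rad); the robot touches nothing.
It fails at once if the lamp is tipped by more than 0.5 rad (angle between lamp_center's own z axis and vertical above 0.5 rad).
It fails at once if the pipe clamp is moved by more than 30 mm (distance of pipe_clamp from where it was at the start of the episode above 0.03 m).
It fails at once if the tape roll is moved by more than 30 mm (distance of tape_roll from where it was at the start of the episode above 0.03 m).
It also fails if it takes over 72 s, if anything falls off the work surface, if the arm or the gripper's body presses on something with over 40 N, if the wrist force passes 120 N, or if a joint passes its speed limit or range.

## Robot

A 6-joint arm with a two-finger parallel gripper is mounted at the origin on the work surface. World frame = base frame: x ahead of the robot, y to its left, z up, the work surface at z = 0. Lengths are in m, angles in rad, forces in N, time in s.
With the tool pointing down it reaches from about 0.35 to 0.975 m from the base axis. Payload 4.9 kg.
Tool frame: the origin (TCP) lies between the finger pads; the fingertips stand 25 mm ahead of it and the grasp point (between the pads) lies 6 mm ahead of it (ctrl.tip_reach is the distance from the TCP to the fingertips, in m); z points along the fingers, y is the direction in which the jaws open and shut (so a half turn about z gives the same grasp; the last joint's range is limited). The gripper opens to 85 mm and grips with 20 to 120 N. Pads are 22 mm wide; open, the fingers measure 114 mm over their backs; the gripper's body (76 mm by 85 mm) begins 54 mm behind the grasp point. The pads swing forward as they close: fully open they stand 13 mm farther back than shut.
Start: joints at [-1.237, 0.053, 1.613, -0, 1.476, -0.119], TCP at [0.273, -0.562, 0.221] pointing down, gripper open.
Joint ranges: [-3.01, 3.01], [-1.01, 2.22], [0.06, 2.58], [-1.02, 4.17], [0.09, 2.62], [-3.14, 3.14]. Speed limits (rad/s): [2.57, 2.57, 3.14, 3.14, 3.14, 3.14].

## Interface

Orientations are given as a rotation vector (axis times angle).
In Python, from station import get_obs, get_image, camera_params, order, ctrl gives the robot as it stands.
- The arm moves only by the tool move_arm, never from a script. Its argument "deltas" is one flat list of numbers, 5 for each row, row after row: the opening, from -1 (shut) to 1 (fully open), so that 0 is half open, then the shift along the tool's x, y, z in m, then the turn about the tool's z in degrees. In form: [fingers, tx, ty, tz, turn, fingers, tx, ty, tz, turn, ...]. A call has 1 to 10 rows; each row is the pose to reach, as a shift and turn from the pose measured when the call began, along the tool's axes at that moment; what a row does not reach only later rows make up. A row lasts 1/10 s, in which the tool goes at most 50 mm and 8.59 degrees, less where a joint would pass 70% of its speed; a pose out of reach is approached as far as the arm can. A call with a gripper value outside its range is refused whole. The fingers move at their own pace and stop on an object; "force" is the grip in N (left out, the last holds). Time passes only in rows, so rows that repeat a pose let the fingers close. It gives the time, the measured TCP pose, the force and the opening at its end, in the units of the state.
- get_obs(): the state, without advancing time (a new reading comes with each control period).
- get_image(name): name is "scene" or "top"; returns the picture (480x640x3 uint8, red, green, blue); there is no depth.
- camera_params(name): a dict with "camera_matrix" (3x3 intrinsics, pixels), "extrinsics" (4x4, takes a point from camera to world coordinates). Camera axes: x right, y up, looking along -z (the intrinsics and any distortion apply to the point x, -y, -z); pixel columns grow to the right and rows downward; lengths in m; the calibration is good to about 2 mm. A picture is of the moment at which its call begins. camera_params takes no time and is no camera call.
- order.finish_job(): hands the job in, once; it reports no verdict.
The state is a dict: "t": time; "q": joint angles; "dq": joint speeds; "effort": joint torques, N m; "tool_pos": TCP position; "tool_rot": TCP orientation; "contact_force": force on the tool from outside, world axes, zero at the start; "wrist_torque": the same for the moment, N m; "opening": finger opening in m.
Only numpy, scipy, OpenCV 4.12 (cv2) and the standard library are available. Lean on these libraries where they do the work, as an engineer would, in place of code of your own. Each camera call takes 0.05 s, during which the arm holds its last target. There are 200 camera calls.

## Working session

There is one attempt and no reset: what is moved stays moved. The work goes in short steps, Python scripts to look and compute and a tool call to move; the robot and the scene stay as the last step left them, time stands still between calls to the robot, and variables do not carry over. Pictures are saved under pics/ and viewed, about 8 in all and at most 12, crops included, and the job is handed in when it is done.

Besides the shell and the picture viewer there is one more tool, called after "Request:" in YAML: its name, and indented under it one key for each argument. move_arm: Moves the arm, as the interface text tells. Its arguments: {"type":"object","properties":{"deltas":{"type":"array"},"force":{"type":"number"}},"required":["deltas"]}

```bash
mkdir -p pics; cat > h.py <<'E'
import numpy as np, cv2
from scipy.spatial.transform import Rotation as R
from station import get_obs, get_image, camera_params, order, ctrl
def shot(n,f):
    im=get_image(n); cv2.imwrite('pics/'+f,im[...,::-1]); return im
def ray(n,u,v):
    p=camera_params(n);K=np.array(p["camera_matrix"]);E=np.array(p["extrinsics"])
    d=np.linalg.solve(K,[u,v,1.]);d=E[:3,:3]@(d*[1,-1,-1]);return E[:3,3],d
def onz(n,u,v,z):
    o,d=ray(n,u,v);return o+d*(z-o[2])/d[2]
def proj(n,P):
    p=camera_params(n);K=np.array(p["camera_matrix"]);E=np.array(p["extrinsics"])
    c=E[:3,:3].T@(np.array(P)-E[:3,3]);c=c*[1,-1,-1];x=K@c;return x[:2]/x[2]
def totool(P,yaw=None):
    o=get_obs();r=R.from_rotvec(o["tool_rot"]);return r.inv().apply(np.array(P)-o["tool_pos"])
E
python3 - <<'E'
from h import *
shot("scene","s0.png");shot("top","t0.png")
o=get_obs();print(o["tool_pos"],R.from_rotvec(o["tool_rot"]).as_matrix().round(3),o["opening"],ctrl.tip_reach)
for n in("scene","top"):
    p=camera_params(n);print(n,p)
E
```

```text
[ 0.27323361 -0.56146581  0.21979342] [[ 0.899  0.437 -0.001]
 [ 0.437 -0.899  0.002]
 [ 0.    -0.002 -1.   ]] 0.0853911507085779 0.025
scene {'camera_matrix': array([[587.14379274,   0.        , 312.9651734 ],
       [  0.        , 587.14379274, 242.39833484],
       [  0.        ,   0.        ,   1.        ]]), 'extrinsics': array([[-0.41580999, -0.72017587,  0.55538165,  1.14714489],
       [ 0.90928539, -0.31753967,  0.26901419,  0.28191245],
       [-0.01738182,  0.61685921,  0.78688156,  0.96622817],
       [ 0.        ,  0.        ,  0.        ,  1.        ]])}
top {'camera_matrix': array([[587.09348329,   0.        , 323.51869086],
       [  0.        , 587.09348329, 231.50283395],
       [  0.        ,   0.        ,   1.        ]]), 'extrinsics': array([[ 0.0195535 ,  0.99866721, -0.04776477,  0.4674339 ],
       [-0.99956845,  0.01847898, -0.02283516, -0.01629844],
       [-0.02192208,  0.04819066,  0.99859756,  1.33052327],
       [ 0.        ,  0.        ,  0.        ,  1.        ]])}
```

View pics/s0.png

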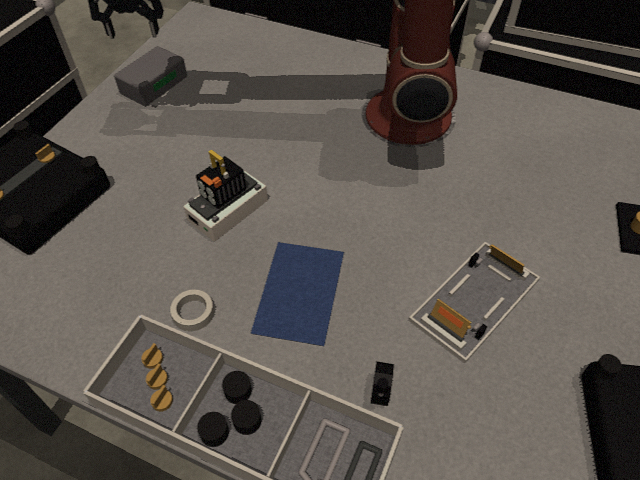

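View pics/t0.png

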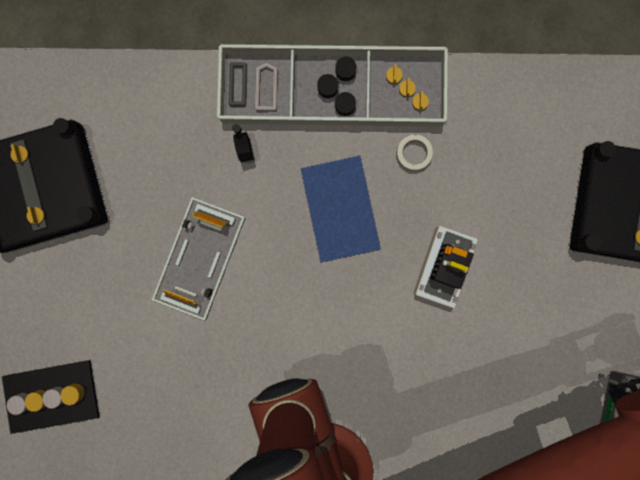

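Scene and top both show the lamp on its stand (top about (452,268), handle upright with the yellow bar at (458,266) and the orange catch at (456,251), so lamp +x points up-image). The mat is at (341,209), the cradle at (199,258), the clamp at (243,145) and the tape at (415,153).

```bash
cat > m.py <<'E'
from h import *
def mask(im,lo,hi,roi):
    h=cv2.cvtColor(im,cv2.COLOR_RGB2HSV);m=cv2.inRange(h,lo,hi);k=np.zeros_like(m);x0,y0,x1,y1=roi;k[y0:y1,x0:x1]=255;return m&k
def big(m):
    c=cv2.findContours(m,cv2.RETR_EXTERNAL,cv2.CHAIN_APPROX_NONE)[0];return max(c,key=cv2.contourArea)
def rect(n,c,z):
    P=np.array([onz(n,u,v,z)[:2] for u,v in c[:,0,:]],np.float32);r=cv2.minAreaRect(P);b=cv2.boxPoints(r)
    e=max([b[1]-b[0],b[2]-b[1]],key=np.linalg.norm);return np.round(r[0],4),np.round(r[1],3),np.degrees(np.arctan2(e[1],e[0])).round(1)
def tri(a,b):
    (o1,d1),(o2,d2)=ray("scene",*a),ray("top",*b);s=np.linalg.lstsq(np.c_[d1,-d2],o2-o1,rcond=None)[0];p,q=o1+s[0]*d1,o2+s[1]*d2
    return ((p+q)/2).round(4),np.linalg.norm(p-q).round(4)
E
python3 - <<'E'
from m import *
t=cv2.imread('pics/t0.png')[...,::-1].copy();s=cv2.imread('pics/s0.png')[...,::-1].copy()
print("mat",rect("top",big(mask(t,(100,80,40),(130,255,255),(290,140,400,280))),.003))
print("mat s",rect("scene",big(mask(s,(100,80,40),(130,255,255),(230,220,370,360))),.003))
W=(0,0,170),(180,60,255)
print("stand",rect("top",big(cv2.morphologyEx(mask(t,*W,(405,215,490,320)),cv2.MORPH_CLOSE,np.ones((25,25)))),.05))
for z in(.006,.012):print("cradle",rect("top",big(mask(t,*W,(145,190,250,325))),z))
Y=(24,150,120),(34,255,255);O=(5,150,120),(18,255,255)
for nm,c in(("yel",Y),("or",O)):
  pts=[]
  for im,roi in((s,(180,140,270,230)),(t,(420,235,490,300))):
    m=mask(im,*c,roi);k=big(m);pts.append(cv2.minAreaRect(k)[0]);print(nm,cv2.minAreaRect(k),cv2.boundingRect(k))
  print(tri(*pts))
for n,im,(x0,y0,x1,y1) in(("s",s,(170,130,280,240)),("t",t,(400,215,490,315))):
  cv2.imwrite(f'pics/{n}c.png',cv2.resize(im[y0:y1,x0:x1,::-1],None,fx=4,fy=4,interpolation=cv2.INTER_CUBIC))
a=cv2.imread('pics/sc.png');b=cv2.imread('pics/tc.png');c=np.zeros((440,800,3),np.uint8);c[:440,:440]=a;c[:400,440:800]=b;cv2.imwrite('pics/c1.png',c)
E
```

```text
mat (array([ 0.5841, -0.0224]), array([0.217, 0.137]), np.float32(13.2))
mat s (array([ 0.5865, -0.0227]), array([0.219, 0.138]), np.float32(13.2))
stand (array([ 0.4583, -0.255 ]), array([0.087, 0.157]), np.float32(-18.4))
cradle (array([0.5666, 0.2632]), array([0.089, 0.014]), np.float32(70.2))
cradle (array([0.5661, 0.2619]), array([0.089, 0.014]), np.float32(70.2))Traceback (most recent call last):
  File "<stdin>", line 12, in <module>
  File "m.py", line 5, in big
    c=cv2.findContours(m,cv2.RETR_EXTERNAL,cv2.CHAIN_APPROX_NONE)[0];return max(c,key=cv2.contourArea)
                                                                            ~~~^^^^^^^^^^^^^^^^^^^^^^^
ValueError: max() iterable argument is empty
```

```bash
python3 - <<'E'
from m import *
t=cv2.imread('pics/t0.png')[...,::-1].copy();s=cv2.imread('pics/s0.png')[...,::-1].copy()
W=(0,0,170),(180,60,255)
for w in(150,):
  for k in (5,41):
    print("cradle",rect("top",big(cv2.morphologyEx(mask(t,(0,0,w),(180,60,255),(145,190,250,325)),cv2.MORPH_CLOSE,np.ones((k,k)))),.01))
Y=(22,120,100),(36,255,255);O=(3,120,100),(18,255,255)
for nm,c in(("yel",Y),("or",O)):
  pts=[]
  for im,roi in((s,(180,140,270,230)),(t,(420,235,490,300))):
    m=mask(im,*c,roi)
    if not m.any():print(nm,"none");continue
    k=big(m);pts.append(cv2.minAreaRect(k)[0]);print(nm,cv2.minAreaRect(k),cv2.boundingRect(k))
  if len(pts)==2:print(tri(*pts))
a=cv2.resize(s[130:240,170:280,::-1],None,fx=4,fy=4,interpolation=cv2.INTER_CUBIC)
b=cv2.resize(t[215:315,400:490,::-1],None,fx=4,fy=4,interpolation=cv2.INTER_CUBIC)
c=np.zeros((440,800,3),np.uint8);c[:440,:440]=a;c[:400,440:800]=b;cv2.imwrite('pics/c1.png',c)
E
```

```text
cradle (array([0.4658, 0.2973]), array([0.129, 0.25 ]), np.float32(-19.7))
cradle (array([0.4658, 0.2973]), array([0.129, 0.25 ]), np.float32(-19.7))
yel ((212.00001525878906, 150.5), (2.1213202476501465, 0.7071067094802856), 45.0) (211, 150, 3, 2)
yel ((458.58221435546875, 265.78082275390625), (19.194747924804688, 5.032769680023193), 20.556045532226562) (449, 261, 20, 10)
(array([ 0.4625, -0.2582,  0.179 ]), np.float64(0.0082))
or ((209.84390258789062, 180.01446533203125), (20.071552276611328, 8.439173698425293), 8.746161460876465) (200, 175, 21, 10)
or ((455.7264404296875, 250.79244995117188), (22.974637985229492, 8.784420013427734), 10.619654655456543) (444, 246, 24, 12)
(array([ 0.4909, -0.2605,  0.123 ]), np.float64(0.001))
```

View pics/c1.png

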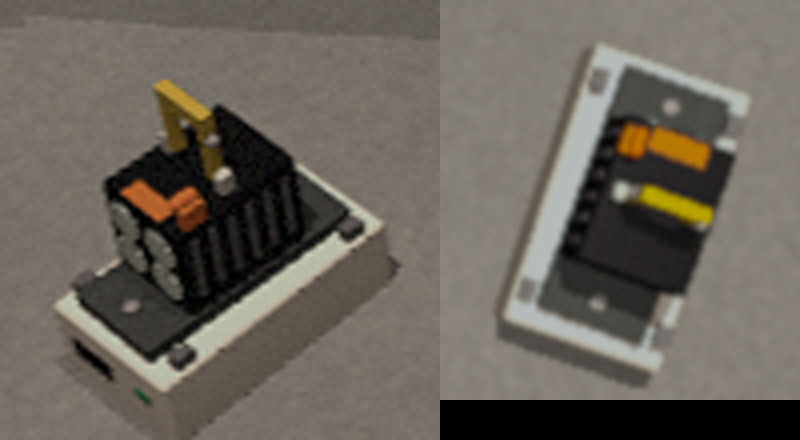

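```bash
cat >> m.py <<'E'
def go(P,yaw):  # tool y heading wanted in deg (mod 180); tool delta in current tool axes + turn
    o=get_obs();M=R.from_rotvec(o["tool_rot"]).as_matrix();h=np.degrees(np.arctan2(M[1,1],M[0,1]))
    t=(yaw-h+90)%180-90
    print("delta",(M.T@(np.array(P)-o["tool_pos"])).round(4),"turn",round(-t,2),"q6",o["q"][5].round(2),"pos",np.round(o["tool_pos"],4),"f",np.round(o["contact_force"],2),"op",round(o["opening"],4),"t",o["t"],"tilt",M[:,2].round(3))
E
python3 - <<'E'
from m import *
print(tri((216.5,156),(459,266)),onz("top",459,266,.169),onz("scene",216.5,156,.166))
t=cv2.imread('pics/t0.png')[...,::-1].copy()
k=big(mask(t,(22,120,100),(36,255,255),(420,235,490,300)));print(rect("top",k,.169))
k=big(mask(t,(3,120,100),(18,255,255),(420,235,490,300)));print(rect("top",k,.123))
go((.459,-.256,.24),-18.5)
E
```

```text
(array([ 0.4597, -0.2582,  0.1623]), np.float64(0.0014)) [ 0.4600436 -0.2573964  0.169    ] [ 0.46259541 -0.25499201  0.166     ]
(array([ 0.4605, -0.2566]), array([0.037, 0.01 ]), np.float32(70.4))
(array([ 0.4907, -0.26  ]), array([0.047, 0.018]), np.float32(80.4))
delta [ 0.3007 -0.1935 -0.0198] turn -45.56 q6 -0.12 pos [ 0.2732 -0.5615  0.2198] f [ 0.09  0.06 -0.97] op 0.0854 t 0.1 tilt [-0.001  0.002 -1.   ]
```

Request:
move_arm:
  deltas: [1, 0.03, -0.02, -0.02, -5, 1, 0.06, -0.04, -0.02, -10, 1, 0.09, -0.06, -0.02, -15, 1, 0.12, -0.08, -0.02, -20, 1, 0.15, -0.1, -0.02, -25, 1, 0.18, -0.12, -0.02, -30, 1, 0.22, -0.14, -0.02, -36, 1, 0.26, -0.165, -0.02, -41, 1, 0.302, -0.192, -0.02, -44.5, 1, 0.302, -0.192, -0.02, -44.5]
  force: 40

```text
t: 1.1
tool_pos: [0.4628, -0.2521, 0.2398]
tool_rot: [-2.557, -1.82, -0.003]
contact_force: [-0.2, 0.3, -1.1]
opening: 0.085
```

```bash
python3 - <<'E'
from m import *
go((.460,-.257,.170),-19.3)
a=shot("scene","s1.png")
cv2.imwrite('pics/c2.png',cv2.resize(a[60:260,130:330,::-1],None,fx=3,fy=3,interpolation=cv2.INTER_CUBIC))
E
```

```text
delta [-0.0058 -0.0009  0.0697] turn 0.19 q6 -0.31 pos [ 0.4628 -0.2521  0.2398] f [-0.18  0.26 -1.1 ] op 0.085 t 1.1 tilt [-0.     0.004 -1.   ]
```

View pics/c2.png

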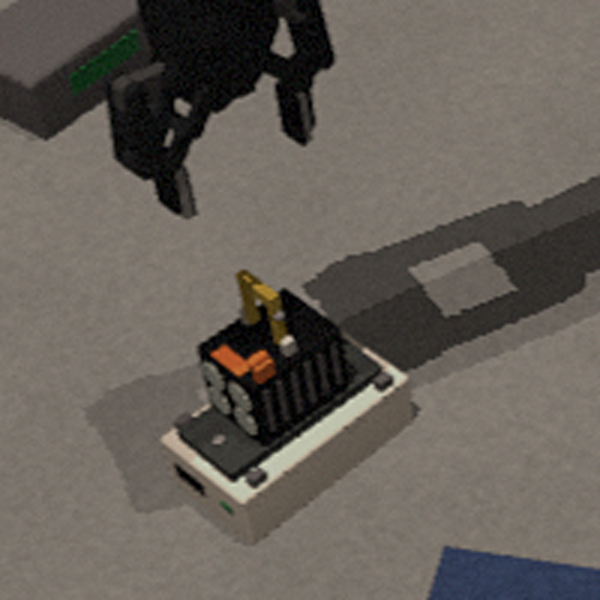

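The open gripper is above the lamp with the yellow bar at crop (262,290), between the fingers in line. Now I go down and close.

Request:
move_arm:
  deltas: [1, -0.003, -0.001, 0.02, 0, 1, -0.006, -0.001, 0.04, 0, 1, -0.006, -0.001, 0.06, 0, 1, -0.006, -0.001, 0.07, 0, -1, -0.006, -0.001, 0.07, 0, -1, -0.006, -0.001, 0.07, 0, -1, -0.006, -0.001, 0.07, 0, -1, -0.006, -0.001, 0.07, 0, -1, -0.006, -0.001, 0.07, 0, -1, -0.006, -0.001, 0.07, 0]
  force: 40

```text
t: 2.15
tool_pos: [0.4589, -0.2596, 0.1702]
tool_rot: [-2.561, -1.817, -0.001]
contact_force: [1.2, 0.6, -0.4]
opening: 0.0002
```

Request:
move_arm:
  deltas: [-1, 0, 0, 0, 0, -1, 0, 0, 0, 0, -1, 0, 0, -0.005, 0, -1, 0, 0, -0.01, 0, -1, 0, 0, -0.02, 0, -1, 0, 0, -0.03, 0, -1, 0, 0, -0.04, 0, -1, 0, 0, -0.05, 0, -1, 0, 0, -0.05, 0, -1, 0, 0, -0.05, 0]
  force: 40

```text
t: 3.15
tool_pos: [0.459, -0.2598, 0.2206]
tool_rot: [-2.561, -1.817, -0.001]
contact_force: [-0.1, 0.6, 0.1]
opening: -0.0001
```

```bash
python3 - <<'E'
from m import *
go((.585,-.0225,.220),-19)
a=shot("scene","s2.png");shot("top","t2.png")
cv2.imwrite('pics/c3.png',cv2.resize(a[60:260,130:330,::-1],None,fx=3,fy=3,interpolation=cv2.INTER_CUBIC))
E
```

```text
delta [0.2656 0.0406 0.0009] turn -0.28 q6 -0.32 pos [ 0.459  -0.2598  0.2206] f [-0.11  0.58  0.06] op -0.0001 t 3.15 tilt [-0.     0.001 -1.   ]
```

View pics/c3.png

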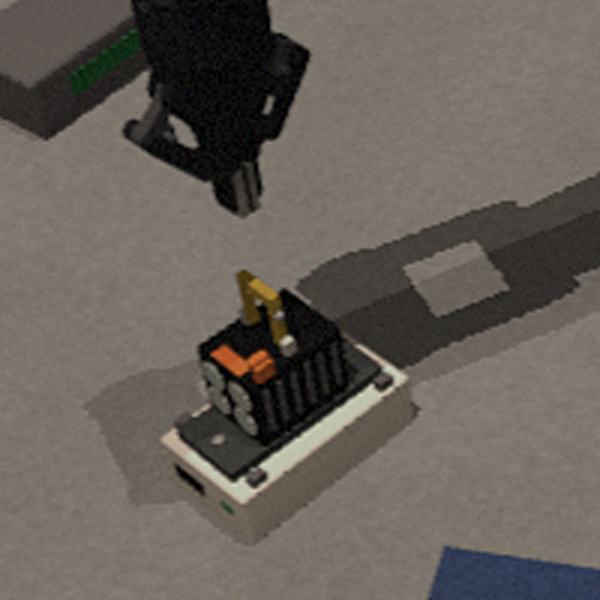

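The grasp missed: the fingers are fully shut above (tip at crop (243,212), full (211,131)) and the lamp has not moved. I'll check the geometry by projecting the tip.

```bash
python3 - <<'E'
from m import *
o=get_obs();p=np.array(o["tool_pos"])
print("tip s",proj("scene",p-[0,0,.025]),"tip t",proj("top",p-[0,0,.025]))
for P in((.46,-.257,.169),(.46,-.257,.164)):print(proj("scene",P),proj("top",P))
t=cv2.imread('pics/t2.png');s=cv2.imread('pics/s2.png')
c=np.zeros((500,800,3),np.uint8)
c[:400,:400]=cv2.resize(t[215:315,400:500],(400,400),interpolation=cv2.INTER_CUBIC)
c[:400,400:]=cv2.resize(s[120:220,165:265],(400,400),interpolation=cv2.INTER_CUBIC);cv2.imwrite('pics/c4.png',c)
E
```

```text
tip s [213.35551402 143.21218805] tip t [462.86409545 266.89012661]
[216.06187609 153.75450788] [458.79717537 266.01821482]
[216.43522412 155.61974529] [458.26993342 265.99157822]
```

View pics/c4.png

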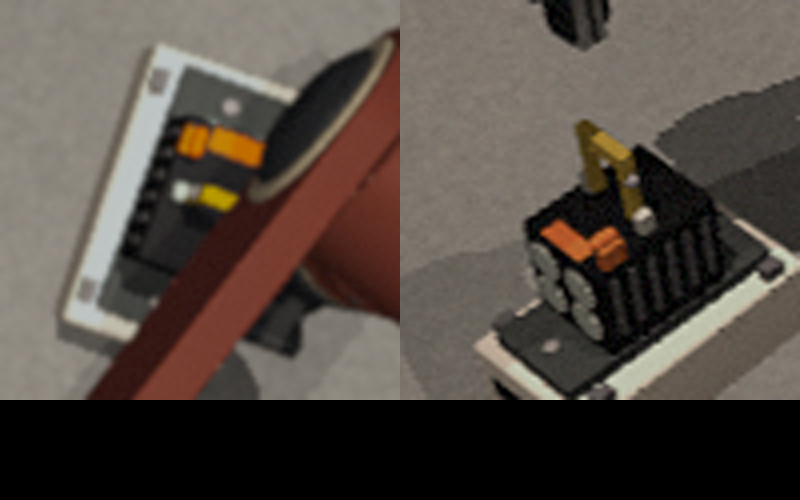

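```bash
python3 - <<'E'
from m import *
def tips(p,yaw,z):
    d=np.array([np.cos(np.radians(yaw)),np.sin(np.radians(yaw)),0])*.0425
    for s in(1,-1):
        P=np.array(p)+s*d+[0,0,z];print(z,s,proj("scene",P).round(1),proj("top",P).round(1))
for z in(-.025,-.012,.0,.01):
    tips((.2732,-.5615,.2198),-64,z);tips((.4628,-.2521,.2398),-19.3,z)
t=cv2.imread('pics/t0.png');s=cv2.imread('pics/s0.png')
c=np.zeros((400,800,3),np.uint8)
c[:400,:400]=cv2.resize(t[350:450,540:640],(400,400),interpolation=cv2.INTER_CUBIC)
c[:400,400:]=cv2.resize(s[0:100,80:180],(400,400),interpolation=cv2.INTER_CUBIC);cv2.imwrite('pics/c5.png',c)
E
```

```text
-0.025 1 [120.4  55.4] [642.6 358.6]
-0.025 -1 [158.3  54.3] [601.9 377.5]
-0.025 1 [196.6 149. ] [468.9 243.6]
-0.025 -1 [230.9 126.7] [453.6 285.9]
-0.012 1 [118.8  50.4] [646.2 359.8]
-0.012 -1 [157.   49.2] [605.1 378.9]
-0.012 1 [195.3 143.8] [470.5 243.5]
-0.012 -1 [230.  121.5] [455.  286.2]
0.0 1 [117.3  45.6] [649.6 360.9]
0.0 -1 [155.7  44.5] [608.  380.2]
0.0 1 [194.2 138.9] [471.9 243.3]
0.0 -1 [229.2 116.5] [456.3 286.5]
0.01 1 [116.1  41.6] [652.5 361.8]
0.01 -1 [154.7  40.5] [610.5 381.3]
0.01 1 [193.2 134.7] [473.2 243.1]
0.01 -1 [228.5 112.4] [457.4 286.7]
```

View pics/c5.png

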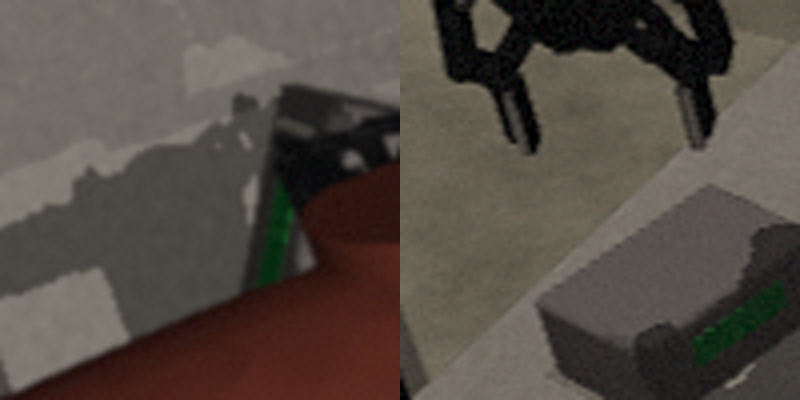

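In the scene picture the tips sit consistently about 29 mm higher than the claimed TCP minus 25 mm. Open tips appear at (112,38) and (153.7,37) against a predicted row of about 50. Closed, the tip is at row 132 against 143. This explains closing over the bar. A TCP z of 0.147 is safe under either reading, so I'll grasp there.

```bash
python3 - <<'E'
from m import *
go((.460,-.257,.147),-19.3)
E
```

```text
delta [0.0027 0.0006 0.0726] turn 0.03 q6 -0.32 pos [ 0.4586 -0.2595  0.2196] f [-0.19  0.03 -0.2 ] op 0.0 t 3.25 tilt [-0.001  0.002 -1.   ]
```

Request:
move_arm:
  deltas: [1, 0, 0, 0, 0, 1, 0, 0, 0, 0, 1, 0, 0, 0, 0, 1, 0, 0, 0, 0, 1, 0.002, 0, 0, 0, 1, 0.002, 0, 0, 0, 1, 0.002, 0, 0, 0]

```text
t: 3.95
tool_pos: [0.4594, -0.2575, 0.2197]
tool_rot: [-2.56, -1.817, -0.0]
contact_force: [0.3, -0.1, 0.5]
opening: 0.0855
```

Request:
move_arm:
  deltas: [1, 0, 0, 0.03, 0, 1, 0, 0, 0.05, 0, 1, 0, 0, 0.065, 0, 1, 0, 0, 0.073, 0, -1, 0, 0, 0.073, 0, -1, 0, 0, 0.073, 0, -1, 0, 0, 0.073, 0, -1, 0, 0, 0.073, 0, -1, 0, 0, 0.073, 0, -1, 0, 0, 0.073, 0]
  force: 40

```text
t: 4.95
tool_pos: [0.4603, -0.2577, 0.1476]
tool_rot: [-2.562, -1.818, -0.003]
contact_force: [3.7, -0.3, 1.0]
opening: 0.0068
```

Request:
move_arm:
  deltas: [-1, 0, 0, 0, 0, -1, 0, 0, 0, 0, -1, 0, 0, 0, 0]
  force: 40

```text
t: 5.25
tool_pos: [0.4604, -0.2577, 0.1476]
tool_rot: [2.562, 1.818, 0.004]
contact_force: [2.2, 0.4, -0.9]
opening: 0.0073
```

Gripped on about 8 mm. Lift.

Request:
move_arm:
  deltas: [-1, 0, 0, -0.003, 0, -1, 0, 0, -0.008, 0, -1, 0, 0, -0.015, 0, -1, 0, 0, -0.025, 0, -1, 0, 0, -0.035, 0, -1, 0, 0, -0.045, 0, -1, 0, 0, -0.055, 0, -1, 0, 0, -0.06, 0, -1, 0, 0, -0.06, 0, -1, 0, 0, -0.06, 0]
  force: 50

```text
t: 6.25
tool_pos: [0.4602, -0.2577, 0.2074]
tool_rot: [-2.562, -1.818, -0.003]
contact_force: [0.3, 1.0, -6.3]
opening: 0.0062
```

```bash
python3 - <<'E'
from m import *
go((.585,-.0225,.2075),-19.3)
s=shot("scene","s3.png");t=shot("top","t3.png")
c=np.zeros((500,800,3),np.uint8)
c[:400,:400]=cv2.resize(t[215:315,400:500,::-1],(400,400),interpolation=cv2.INTER_CUBIC)
c[:400,400:]=cv2.resize(s[90:240,140:290,::-1],(400,400),interpolation=cv2.INTER_CUBIC);cv2.imwrite('pics/c6.png',c)
E
```

```text
delta [0.2632 0.0402 0.0004] turn 0.03 q6 -0.32 pos [ 0.4602 -0.2577  0.2074] f [ 0.26  0.96 -6.34] op 0.0062 t 6.25 tilt [ 0.002  0.001 -1.   ]
```

View pics/c6.png

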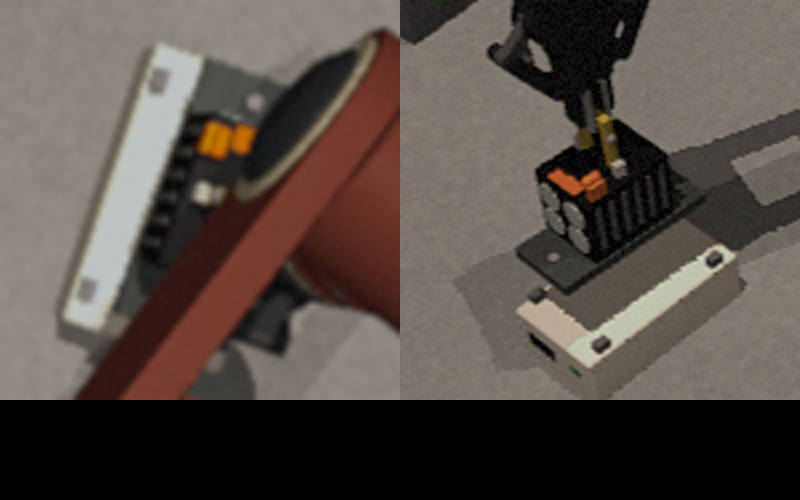

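The lamp hangs level from the handle, about 60 mm above the stand. Now carry it to the mat.

Request:
move_arm:
  deltas: [-1, 0.01, 0.002, 0, 0, -1, 0.035, 0.005, 0, 0, -1, 0.07, 0.01, 0, 0, -1, 0.11, 0.016, 0, 0, -1, 0.15, 0.022, 0, 0, -1, 0.19, 0.028, 0, 0, -1, 0.225, 0.034, 0, 0, -1, 0.25, 0.038, 0, 0, -1, 0.263, 0.04, 0, 0, -1, 0.263, 0.04, 0, 0]

```text
t: 7.35
tool_pos: [0.5847, -0.0207, 0.2068]
tool_rot: [-2.558, -1.82, -0.002]
contact_force: [-1.1, -2.1, -5.1]
opening: 0.0061
```

Request:
move_arm:
  deltas: [-1, 0, 0, 0.015, 0, -1, 0, 0, 0.035, 0, -1, 0, 0, 0.055, 0, -1, 0, 0, 0.075, 0, -1, 0, 0, 0.09, 0, -1, 0, 0, 0.095, 0, -1, 0, 0, 0.099, 0, -1, 0, 0, 0.102, 0, -1, 0, 0, 0.104, 0, -1, 0, 0, 0.104, 0]

```text
t: 8.35
tool_pos: [0.5851, -0.0205, 0.1033]
tool_rot: [-2.558, -1.821, -0.003]
contact_force: [-0.2, 0.2, -6.7]
opening: 0.0063
```

Request:
move_arm:
  deltas: [-1, 0, 0, 0.001, 0, -1, 0, 0, 0.002, 0, -1, 0, 0, 0.003, 0, -1, 0, 0, 0.003, 0]

```text
t: 8.75
tool_pos: [0.5859, -0.0206, 0.1011]
tool_rot: [-2.559, -1.821, -0.005]
contact_force: [0.8, 0.0, -3.0]
opening: 0.0066
```

Request:
move_arm:
  deltas: [-1, 0, 0, 0.001, 0, -0.6, 0, 0, 0.001, 0, 0, 0, 0, 0.001, 0, 1, 0, 0, 0.001, 0, 1, 0, 0, 0, 0, 1, 0, 0, 0, 0, 1, 0, 0, -0.03, 0, 1, 0, 0, -0.06, 0, 1, 0, 0, -0.09, 0, 1, 0, 0, -0.12, 0]

```text
t: 9.75
tool_pos: [0.5854, -0.0208, 0.2224]
tool_rot: [-2.559, -1.822, -0.006]
contact_force: [-0.2, -0.7, 0.2]
opening: 0.0852
```

```bash
python3 - <<'E'
from m import *
go((.585,-.0225,.17),-19.3)
s=shot("scene","s4.png");t=shot("top","t4.png")
Y=(22,120,100),(36,255,255);O=(3,120,100),(18,255,255)
for n,c in(("yel",Y),("or",O)):
  for v,im,roi in(("scene",s,(240,200,360,360)),("top",t,(290,140,390,280))):
    m=mask(im,*c,roi)
    if m.any():
      k=big(m);z=.122 if n=="yel" else .076;print(n,v,cv2.minAreaRect(k),rect(v,k,z))
c=np.zeros((400,800,3),np.uint8)
c[:400,:400]=cv2.resize(t[155:255,300:400,::-1],(400,400),interpolation=cv2.INTER_CUBIC)
c[:400,400:]=cv2.resize(s[180:330,230:380,::-1],(400,400),interpolation=cv2.INTER_CUBIC);cv2.imwrite('pics/c7.png',c)
E
```

```text
delta [-0.0019  0.      0.0524] turn 0.18 q6 0.17 pos [ 0.5854 -0.0208  0.2224] f [-0.23 -0.72  0.2 ] op 0.0852 t 9.75 tilt [ 0.003  0.002 -1.   ]
yel scene ((296.7500305175781, 254.25003051757812), (4.242640495300293, 3.535533905029297), 45.0) (array([ 0.5872, -0.022 ]), array([0.009, 0.007]), np.float32(76.3))
or scene ((290.70001220703125, 280.9000244140625), (24.03331184387207, 10.751745223999023), 18.434946060180664) (array([ 0.6169, -0.0224]), array([0.023, 0.045]), np.float32(-87.6))
or top ((341.7960205078125, 169.3719940185547), (56.61724090576172, 35.15098571777344), 10.30484676361084) (array([ 0.6619, -0.0242]), array([0.122, 0.076]), np.float32(80.6))
```

View pics/c7.png

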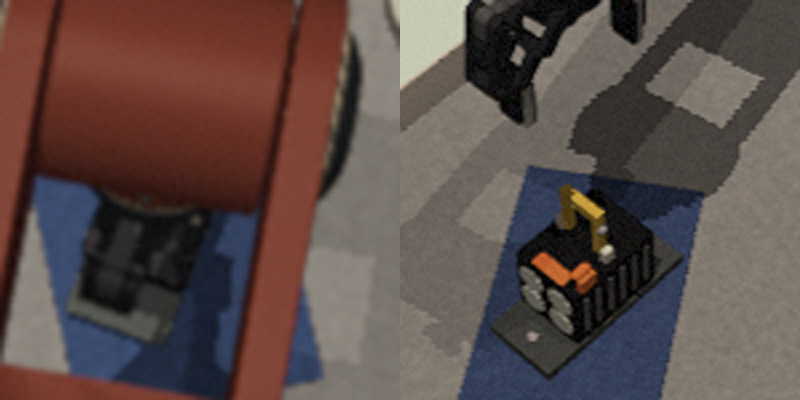

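The lamp stands upright in the middle of the mat with its handle up and the gripper clear above. The orange catch is on its +x side, with a taller block at crop (585,278). I'll work out the block's place in the lamp frame so that the finger misses it.

```bash
python3 - <<'E'
from m import *
def lf(P,c,yaw=-19.3):
    a=np.radians(yaw);d=np.array(P)[:2]-c;return np.round([d[0]*np.cos(a)+d[1]*np.sin(a),-d[0]*np.sin(a)+d[1]*np.cos(a)],4)*1000
C0=(.460,-.257);C1=(.586,-.0207)
f=lambda x,y:((x-440)/4+400,y/4+215)
for n,p in(("blk-l",(620,138)),("blk-r",(648,145)),("str-l",(652,145)),("str-r",(710,158)),("hingeknob",(625,192))):
    print(n,[lf(onz("top",*f(*p),z),C0) for z in(.123,.132)])
g=lambda x,y:((x-400)/2.667+230,y/2.667+180)
for n,p in(("blk-top-l",(568,272)),("blk-top-r",(597,270)),("str-l",(533,258)),("str-r",(572,282)),("bar-l",(565,188)),("bar-r",(602,212))):
    print(n,[lf(onz("scene",*g(*p),z),C1) for z in(.076,.085,.122)])
go((.5865,-.0207,.15),-19.3)
E
```

```text
blk-l [array([24.8, 28.7]), array([24.1, 30.2])]
blk-r [array([26.4, 14.1]), array([25.7, 15.7])]
str-l [array([27.1, 12.2]), array([26.4, 13.8])]
str-r [array([ 31.2, -17.7]), array([ 30.4, -15.9])]
hingeknob [array([-0.2, 16.9]), array([-0.8, 18.5])]
blk-top-l [array([28.6, 13.3]), array([32.6, 17.9]), array([49.3, 36.9])]
blk-top-r [array([13.8, 26.7]), array([18. , 31.2]), array([35.2, 49.6])]
str-l [array([ 36.9, -12.6]), array([40.9, -7.8]), array([57.2, 12.3])]
str-r [array([32.5, 21.1]), array([36.5, 25.7]), array([53. , 44.4])]
bar-l [array([-21.2, -39.6]), array([-16.6, -34.5]), array([  2.1, -13.3])]
bar-r [array([-24. ,  -5.4]), array([-19.4,  -0.6]), array([-0.6, 19.2])]
delta [-0.0004 -0.0029  0.0773] turn 0.18 q6 0.17 pos [ 0.5884 -0.0213  0.2274] f [ 0.56 -0.34  0.28] op 0.0857 t 9.85 tilt [ 0.013  0.001 -1.   ]
```

Request:
move_arm:
  deltas: [-1, -0.003, -0.02, 0, 0, -1, -0.005, -0.04, 0, 0, -1, -0.005, -0.044, 0, 0, -1, -0.005, -0.044, 0, 0, -1, -0.005, -0.044, 0.03, 0, -1, -0.005, -0.044, 0.05, 0, -1, -0.005, -0.044, 0.07, 0, -1, -0.005, -0.044, 0.09, 0, -1, -0.005, -0.044, 0.11, 0, -1, -0.005, -0.044, 0.121, 0]
  force: 40

```text
t: 10.85
tool_pos: [0.546, -0.0116, 0.1032]
tool_rot: [2.556, 1.819, 0.013]
contact_force: [-0.3, -0.6, -0.6]
opening: 0.0
```

```bash
python3 - <<'E'
from m import *
a=np.radians(-19.3);C=np.array([.586,-.0207]);ex=np.array([np.cos(a),np.sin(a)]);ey=np.array([-np.sin(a),np.cos(a)])
P=C+.013*ex-.005*ey
go((*P,.106),-19.3)
E
```

```text
delta [-0.0006  0.0538 -0.0024] turn 0.17 q6 0.17 pos [ 0.546  -0.0116  0.1032] f [-0.27 -0.64 -0.61] op 0.0 t 10.85 tilt [ 0.009  0.001 -1.   ]
```

Request:
move_arm:
  deltas: [-1, 0, 0.015, -0.002, 0, -1, 0, 0.028, -0.003, 0, -1, 0, 0.038, -0.003, 0, -1, 0, 0.046, -0.003, 0, -1, 0, 0.054, -0.003, 0, -1, 0, 0.062, -0.002, 0, -1, 0, 0.069, 0, 0, -1, 0, 0.074, 0.003, 0, -1, 0, 0.077, 0.008, 0, -1, 0, 0.077, 0.01, 0]

```text
t: 11.85
tool_pos: [0.6199, -0.0372, 0.0942]
tool_rot: [2.555, 1.818, 0.015]
contact_force: [2.1, -0.9, 2.2]
opening: -0.0001
```

```bash
python3 - <<'E'
from m import *
go((.586,-.0207,.106),-19.3)
s=shot("scene","s5.png")
cv2.imwrite('pics/c8.png',cv2.resize(s[180:330,230:380,::-1],(600,600),interpolation=cv2.INTER_CUBIC))
E
```

```text
delta [ 0.0045 -0.0373 -0.0122] turn 0.16 q6 0.15 pos [ 0.6199 -0.0372  0.0942] f [ 2.08 -0.89  2.22] op -0.0001 t 11.85 tilt [ 0.012  0.    -1.   ]
```

View pics/c8.png

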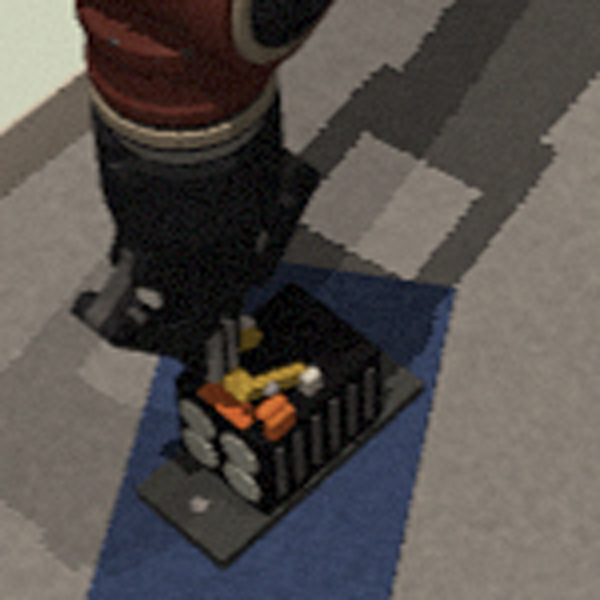

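The handle is folded partway, with the bar at crop (240,385) under the fingertips and the lamp still standing. Now press down.

Request:
move_arm:
  deltas: [-1, 0, 0, 0.004, 0, -1, 0, 0, 0.007, 0, -1, 0, 0, 0.01, 0, -1, 0, 0, 0.012, 0, -1, 0, 0, 0.014, 0, -1, 0, 0, 0.015, 0, -1, 0, 0, 0.016, 0, -1, 0, 0, 0.016, 0]

```text
t: 12.7
tool_pos: [0.6189, -0.0368, 0.077]
tool_rot: [2.556, 1.819, 0.013]
contact_force: [-0.2, -0.6, 0.1]
opening: -0.0003
```

Request:
move_arm:
  deltas: [-1, 0, 0, 0.001, 0, -1, 0, 0, 0.002, 0, -1, 0, 0, 0.003, 0, -1, 0, 0, 0.004, 0]

```text
t: 13.1
tool_pos: [0.619, -0.0368, 0.0731]
tool_rot: [2.556, 1.819, 0.013]
contact_force: [-0.8, 0.5, 1.6]
opening: -0.0
```

Request:
move_arm:
  deltas: [-1, 0, 0, 0.001, 0, -1, 0, 0, 0.002, 0, -1, 0, 0, 0.003, 0]

```text
t: 13.4
tool_pos: [0.6193, -0.0368, 0.0718]
tool_rot: [2.556, 1.819, 0.012]
contact_force: [-5.6, 0.9, 11.2]
opening: 0.0003
```

Request:
move_arm:
  deltas: [-1, 0, 0, -0.02, 0, -1, 0, 0, -0.05, 0, -1, 0, -0.01, -0.09, 0, -1, 0, -0.02, -0.13, -8, -1, 0, -0.03, -0.13, -16, -1, 0, -0.037, -0.13, -24, 1, 0, -0.037, -0.13, -32, 1, 0, -0.037, -0.13, -40, 1, 0, -0.037, -0.13, -48, 1, 0, -0.037, -0.13, -56]

```text
t: 14.4
tool_pos: [0.5831, -0.0248, 0.2013]
tool_rot: [1.393, 2.807, 0.008]
contact_force: [-0.1, -0.2, 0.1]
opening: 0.0578
```

Request:
move_arm:
  deltas: [1, 0, 0, 0, -8, 1, 0, 0, 0, -16, 1, 0, 0, 0, -24, 1, 0, 0, 0, -32, 1, 0, 0, 0, -34, 1, 0, 0, 0, -34, 1, 0, 0, 0, -34]

```text
t: 15.1
tool_pos: [0.5831, -0.0248, 0.2011]
tool_rot: [0.513, 3.091, 0.004]
contact_force: [0.2, 0.5, 0.4]
opening: 0.0854
```

```bash
python3 - <<'E'
from m import *
go((.586,-.0207,.032),70.7)
s=shot("scene","s6.png");t=shot("top","t6.png")
c=np.zeros((400,800,3),np.uint8)
c[:400,:400]=cv2.resize(t[155:255,300:400,::-1],(400,400),interpolation=cv2.INTER_CUBIC)
c[:400,400:]=cv2.resize(s[220:320,240:340,::-1],(400,400),interpolation=cv2.INTER_CUBIC);cv2.imwrite('pics/c9.png',c)
E
```

```text
delta [-1.000e-04  4.200e-03  1.692e-01] turn 0.45 q6 -1.41 pos [ 0.5831 -0.0248  0.2011] f [0.15 0.46 0.42] op 0.0854 t 15.1 tilt [ 0.009  0.001 -1.   ]
```

View pics/c9.png

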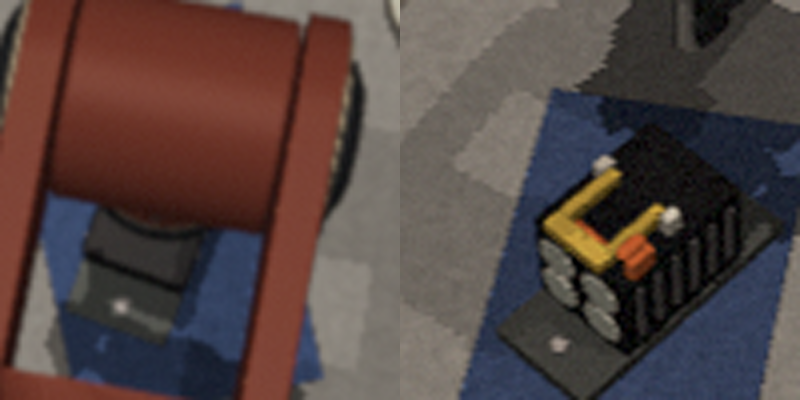

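The handle lies flat at the catch and the lamp is upright on the mat. I'll re-measure the lamp from the flat handle and the foot-plate dots, and the cradle from its guides.

```bash
python3 - <<'E'
from m import *
a=np.radians(-19.3);ex=np.array([np.cos(a),np.sin(a)]);ey=np.array([-np.sin(a),np.cos(a)]);C=np.array([.586,-.0207])
g=lambda x,y:((x-400)/4+240,y/4+220)
q=lambda x,y:(x/4+300,y/4+155)
def L(n,p,z,nm):
    P=onz(n,*p,z)[:2];d=P-C;print(nm,P.round(4),(1000*np.array([d@ex,d@ey])).round(1))
L("scene",g(603,165),.084,"knob L (0,-y)");L("scene",g(671,218),.084,"knob R (0,+y)")
L("scene",g(550,230),.082,"bar outer L");L("scene",g(605,262),.082,"bar outer R")
L("scene",g(558,344),.013,"dot");L("top",q(121,306),.013,"dot -x")
s=cv2.imread('pics/s0.png')[...,::-1].copy();t=cv2.imread('pics/t0.png')[...,::-1].copy()
for n,im,roi in(("top",t,(145,190,250,325)),("scene",s,(400,235,550,365))):
    m=mask(im,(0,0,150),(180,60,255),roi);cs=cv2.findContours(m,cv2.RETR_LIST,cv2.CHAIN_APPROX_NONE)[0]
    for c in cs:
        if len(c)>25:
            for z in((.006,.012,.022)):print(n,len(c),z,rect(n,c,z))
E
```

```text
knob L (0,-y) [ 0.5818 -0.039 ] [  2.1 -18.7]
knob R (0,+y) [0.5963 0.0026] [ 2.  25.4]
bar outer L [ 0.6235 -0.0458] [ 43.7 -11.3]
bar outer R [ 0.6291 -0.0151] [38.9 19.5]
dot [ 0.64   -0.0383] [56.8  1.2]
dot -x [ 0.5307 -0.0013] [-58.6   0.1]
top 86 0.006 (array([0.3642, 0.336 ]), array([0.09 , 0.015]), np.float32(70.5))
top 86 0.012 (array([0.3646, 0.3344]), array([0.09 , 0.015]), np.float32(70.5))
top 86 0.022 (array([0.3654, 0.3317]), array([0.089, 0.015]), np.float32(70.5))
top 41 0.006 (array([0.3911, 0.3246]), array([0.048, 0.005]), np.float32(70.4))
top 41 0.012 (array([0.3914, 0.3231]), array([0.048, 0.005]), np.float32(70.4))
top 41 0.022 (array([0.392 , 0.3205]), array([0.048, 0.005]), np.float32(70.4))
top 52 0.006 (array([0.4527, 0.2617]), array([0.006, 0.059]), np.float32(-19.6))
top 52 0.012 (array([0.4528, 0.2604]), array([0.006, 0.059]), np.float32(-19.6))
top 52 0.022 (array([0.4529, 0.2583]), array([0.006, 0.059]), np.float32(-19.6))
top 50 0.006 (array([0.4783, 0.3361]), array([0.006, 0.059]), np.float32(-19.4))
top 50 0.012 (array([0.4782, 0.3345]), array([0.0
[... 562 characters left out ...]
([0.128, 0.248]), np.float32(-19.7))
scene 92 0.006 (array([0.5594, 0.2599]), array([0.09 , 0.015]), np.float32(70.3))
scene 92 0.012 (array([0.5631, 0.2601]), array([0.09 , 0.015]), np.float32(70.3))Traceback (most recent call last):
  File "<stdin>", line 15, in <module>
  File "m.py", line 7, in rect
    P=np.array([onz(n,u,v,z)[:2] for u,v in c[:,0,:]],np.float32);r=cv2.minAreaRect(P);b=cv2.boxPoints(r)
                ~~~^^^^^^^^^
  File "h.py", line 10, in onz
    o,d=ray(n,u,v);return o+d*(z-o[2])/d[2]
        ~~~^^^^^^^
  File "h.py", line 7, in ray
    p=camera_params(n);K=np.array(p["camera_matrix"]);E=np.array(p["extrinsics"])
ValueError: time passes only in moves, steps and waits
```

Request:
move_arm:
  deltas: [1, 0, 0.004, 0.03, 0.4, 1, 0, 0.004, 0.06, 0.4, 1, 0, 0.004, 0.09, 0.4, 1, 0, 0.004, 0.12, 0.4, 1, 0, 0.004, 0.14, 0.4, 1, 0, 0.004, 0.155, 0.4, 1, 0, 0.004, 0.163, 0.4, 1, 0, 0.004, 0.165, 0.4]

```text
t: 16.0
tool_pos: [0.5856, -0.0209, 0.0356]
tool_rot: [0.524, 3.09, 0.004]
contact_force: [0.3, 0.4, 0.3]
opening: 0.0857
```

Request:
move_arm:
  deltas: [-1, 0, 0, 0, 0, -1, 0, 0, 0, 0, -1, 0, 0, 0, 0, -1, 0, 0, 0, 0, -1, 0, 0, 0, 0, -1, 0, 0, 0, 0]
  force: 45

```text
t: 16.6
tool_pos: [0.5869, -0.0208, 0.0372]
tool_rot: [0.523, 3.087, 0.004]
contact_force: [-0.2, 2.1, 5.6]
opening: 0.0593
```

Request:
move_arm:
  deltas: [-1, 0, 0, -0.005, 0, -1, 0, 0, -0.015, 0, -1, 0, 0, -0.03, 0, -1, 0, 0, -0.05, 0, -1, 0, 0, -0.07, 0, -1, 0, 0, -0.085, 0, -1, 0, 0, -0.09, 0, -1, 0, 0, -0.09, 0]
  force: 60

```text
t: 17.4
tool_pos: [0.5863, -0.021, 0.1282]
tool_rot: [0.523, 3.085, 0.004]
contact_force: [0.4, 0.1, -5.8]
opening: 0.0589
```

```bash
python3 - <<'E'
from m import *
go((.4663,.2957,.1272),70.4)
E
```

```text
delta [ 2.177e-01  2.595e-01 -2.000e-04] turn 0.36 q6 -1.4 pos [ 0.5863 -0.021   0.1282] f [ 0.37  0.09 -5.85] op 0.0589 t 17.4 tilt [ 0.012  0.001 -1.   ]
```

Request:
move_arm:
  deltas: [-1, 0.01, 0.012, 0, 0.3, -1, 0.035, 0.042, 0, 0.3, -1, 0.065, 0.077, 0, 0.3, -1, 0.095, 0.113, 0, 0.3, -1, 0.125, 0.149, 0, 0.3, -1, 0.155, 0.185, 0, 0.3, -1, 0.183, 0.218, 0, 0.3, -1, 0.205, 0.244, 0, 0.3, -1, 0.218, 0.26, 0, 0.3, -1, 0.218, 0.26, 0, 0.3]

```text
t: 18.4
tool_pos: [0.4634, 0.2987, 0.1253]
tool_rot: [0.525, 3.088, 0.004]
contact_force: [-0.4, -0.2, -5.0]
opening: 0.0587
```

```bash
python3 - <<'E'
from m import *
s=shot("scene","s7.png");t=shot("top","t7.png")
go((.4663,.2957,.040),70.4)
c=np.zeros((400,800,3),np.uint8)
c[:400,:400]=cv2.resize(t[190:330,130:270,::-1],(400,400),interpolation=cv2.INTER_CUBIC)
c[:400,400:]=cv2.resize(s[200:370,390:560,::-1],(400,400),interpolation=cv2.INTER_CUBIC);cv2.imwrite('pics/c10.png',c)
# foot dots/yellow in top & scene
for n,im,roi in(("top",t,(140,180,260,330)),("scene",s,(390,150,560,370))):
    m=mask(im,(22,120,100),(36,255,255),roi)
    if m.any():k=big(m);print(n,cv2.contourArea(k),cv2.minAreaRect(k))
E
```

```text
delta [-0.0008 -0.0005  0.0856] turn 0.15 q6 -0.79 pos [0.4648 0.2965 0.1256] f [-0.51 -0.45 -5.2 ] op 0.059 t 18.5 tilt [ 0.01  -0.001 -1.   ]
top 116.0 ((182.68492126464844, 245.50685119628906), (18.96066665649414, 15.449432373046875), 20.556045532226562)
scene 0.0 ((488.5, 262.0), (1.0, 0.0), 180.0)
```

Request:
move_arm:
  deltas: [-1, -0.001, 0, 0.02, 0.1, -1, -0.001, 0, 0.04, 0.1, -1, -0.001, 0, 0.055, 0.1, -1, -0.001, 0, 0.065, 0.1, -1, -0.001, 0, 0.07, 0.1, -1, -0.001, 0, 0.074, 0.1, -1, -0.001, 0, 0.078, 0.1, -1, -0.001, 0, 0.081, 0.1, -1, -0.001, 0, 0.083, 0.1, -1, -0.001, 0, 0.084, 0.1]

```text
t: 19.5
tool_pos: [0.4667, 0.2962, 0.0417]
tool_rot: [0.531, 3.086, 0.002]
contact_force: [0.1, -0.3, -6.1]
opening: 0.0589
```

Request:
move_arm:
  deltas: [-1, 0, 0, 0.001, 0, -1, 0, 0, 0.002, 0, -1, 0, 0, 0.002, 0]

```text
t: 19.8
tool_pos: [0.4669, 0.2963, 0.0403]
tool_rot: [0.531, 3.085, 0.002]
contact_force: [-1.7, -1.4, -2.0]
opening: 0.0585
```

Request:
move_arm:
  deltas: [-1, 0, 0, 0.001, 0, -0.2, 0, 0, 0.001, 0, 0.3, 0, 0, 0.001, 0, 1, 0, 0, 0.001, 0, 1, 0, 0, 0, 0, 1, 0, 0, 0, 0]

```text
t: 20.4
tool_pos: [0.4679, 0.2967, 0.0412]
tool_rot: [0.531, 3.084, 0.004]
contact_force: [0.4, -0.5, -0.7]
opening: 0.0853
```

Request:
move_arm:
  deltas: [1, 0, 0, -0.02, 0, 1, 0, 0, -0.05, 0, 1, 0, 0, -0.09, 0, 1, 0, 0, -0.12, 0, 1, 0, -0.04, -0.14, 0, 1, 0, -0.08, -0.14, 0, 1, 0, -0.12, -0.14, 0, 1, 0, -0.16, -0.14, 0, 1, 0, -0.2, -0.14, 0, 1, 0, -0.2, -0.14, 0]

```text
t: 21.4
tool_pos: [0.3986, 0.1053, 0.1804]
tool_rot: [0.538, 3.08, 0.003]
contact_force: [-0.1, 1.3, 0.2]
opening: 0.0856
```

```bash
python3 - <<'E'
from m import *
s=shot("scene","s8.png");t=shot("top","t8.png")
go((.4656,.2957,.040),70.4)
a=np.radians(-19.6);ex=np.array([np.cos(a),np.sin(a)]);ey=np.array([-np.sin(a),np.cos(a)]);C=np.array([.4656,.2957])
m=lambda im,lo,hi,roi:mask(im,lo,hi,roi)
for n,im,roi in(("top",t,(140,185,260,330)),("scene",s,(390,180,560,370))):
  for nm,lo,hi,z in(("yel",(22,120,100),(36,255,255),.086),("or",(3,120,100),(21,255,255),.05)):
    cs=cv2.findContours(m(im,lo,hi,roi),cv2.RETR_EXTERNAL,cv2.CHAIN_APPROX_NONE)[0]
    for c in cs:
      if cv2.contourArea(c)>15:
        r=rect(n,c,z);d=r[0]-C;print(n,nm,cv2.contourArea(c),"px",np.round(cv2.minAreaRect(c)[0],1),r[1],r[2],"cradle mm",(1000*np.array([d@ex,d@ey])).round(1))
c=np.zeros((400,800,3),np.uint8)
c[:400,:400]=cv2.resize(t[190:330,130:270,::-1],(400,400),interpolation=cv2.INTER_CUBIC)
c[:400,400:]=cv2.resize(s[210:370,400:560,::-1],(400,400),interpolation=cv2.INTER_CUBIC);cv2.imwrite('pics/c11.png',c)
E
```

```text
delta [0.0029 0.1984 0.1419] turn -0.05 q6 -1.14 pos [0.3995 0.1077 0.1807] f [ 0.25 -0.17  0.27] op 0.0852 t 21.5 tilt [ 0.015  0.001 -1.   ]
top yel 173.5 px [192.4 248.5] [0.038 0.046] -19.0 cradle mm [20.5  2.1]
top or 331.0 px [212.  310.5] [0.08  0.022] 1.7 cradle mm [-92.7 -78.6]
top or 1131.5 px [239.7 306.8] [0.07  0.087] -86.6 cradle mm [ -63.6 -132.4]
top or 73.5 px [176.5 295.8] [0.066 0.009] 70.9 cradle mm [-90.7   5.7]
top or 19.5 px [193.7 245.1] [0.021 0.006] 69.5 cradle mm [25.9 10.7]
top or 29.5 px [182.2 242.4] [0.011 0.017] -16.8 cradle mm [22.4 36.5]
top or 199.0 px [208.5 218.7] [0.077 0.016] 70.3 cradle mm [91.5  1.2]
scene or 626.5 px [450.5 317.9] [0.076 0.036] 70.8 cradle mm [96.1  0.7]
scene or 195.0 px [480.4 283.8] [0.052 0.048] 69.2 cradle mm [-2.  -0.5]
scene or 32.5 px [506.8 254.5] [0.073 0.005] 70.9 cradle mm [-94.2  -2.9]
```

View pics/c11.png

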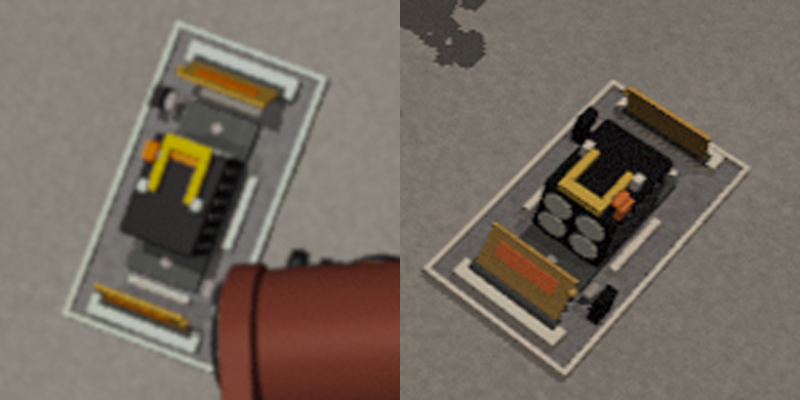

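Top and scene show the lamp upright in the middle of the cradle, with its plate between the guides, its handle flat and both covers open. Picture budget is used up (12), so the rest is checked by numbers and masks. Now the covers, starting with the +x end. I'll approach from outside with the fingers shut and the tool y axis along the hinge.

```bash
cat >> m.py <<'E'
a=np.radians(-19.6);EX=np.array([np.cos(a),np.sin(a)]);EY=np.array([-np.sin(a),np.cos(a)]);CC=np.array([.4656,.2957])
def cr(x,y,z): go((*(CC+x*EX+y*EY),z),70.4)
def where():
    o=get_obs();d=np.array(o["tool_pos"][:2])-CC;print("cradle mm",(1000*d@EX).round(1),(1000*d@EY).round(1),"z",o["tool_pos"][2].round(4),"f",np.round(o["contact_force"],1),o["t"])
E
python3 -c "
from m import *
cr(.125,0,.15)"
```

```text
delta [-0.1235  0.1992  0.0336] turn -0.05 q6 -1.14 pos [0.3995 0.1077 0.1807] f [ 0.25 -0.17  0.27] op 0.0852 t 21.5 tilt [ 0.015  0.001 -1.   ]
```

Request:
move_arm:
  deltas: [-1, -0.03, 0.005, 0, 0, -1, -0.065, 0.015, 0, 0, -1, -0.1, 0.03, 0, 0, -1, -0.124, 0.055, 0, 0, -1, -0.124, 0.09, 0, 0, -1, -0.124, 0.125, 0, 0, -1, -0.124, 0.16, 0.01, 0, -1, -0.124, 0.185, 0.03, 0, -1, -0.124, 0.199, 0.034, 0, -1, -0.124, 0.199, 0.034, 0]
  force: 40

```text
t: 22.5
tool_pos: [0.5832, 0.2554, 0.148]
tool_rot: [0.529, 3.084, 0.004]
contact_force: [0.0, -0.8, 0.2]
opening: -0.0001
```

```bash
python3 -c "
from m import *
cr(.125,0,.041);cr(.0875,0,.037);where()"
```

```text
delta [ 0.0005 -0.002   0.107 ] turn 0.12 q6 -0.93 pos [0.5832 0.2554 0.148 ] f [ 0.05 -0.79  0.15] op -0.0001 t 22.5 tilt [ 0.012  0.001 -1.   ]
delta [ 0.0381 -0.0019  0.1106] turn 0.12 q6 -0.93 pos [0.5832 0.2554 0.148 ] f [ 0.05 -0.79  0.15] op -0.0001 t 22.5 tilt [ 0.012  0.001 -1.   ]
cradle mm 124.3 1.5 z 0.148 f [ 0.  -0.8  0.2] 22.5
```

Request:
move_arm:
  deltas: [-1, 0, -0.002, 0.03, 0, -1, 0, -0.002, 0.06, 0, -1, 0, -0.002, 0.085, 0, -1, 0, -0.002, 0.1, 0, -1, 0, -0.002, 0.106, 0, -1, 0, -0.002, 0.106, 0]

```text
t: 23.1
tool_pos: [0.5839, 0.2532, 0.0422]
tool_rot: [0.53, 3.085, 0.004]
contact_force: [-0.1, 0.7, 0.4]
opening: 0.0001
```

Request:
move_arm:
  deltas: [-1, 0.012, 0, 0, 0, -1, 0.02, 0, 0, 0, -1, 0.025, 0, 0.001, 0, -1, 0.029, 0, 0.002, 0, -1, 0.033, 0, 0.004, 0, -1, 0.036, 0, 0.006, 0, -1, 0.038, 0, 0.008, 0, -1, 0.04, 0, 0.01, 0, -1, 0.04, 0, 0.01, 0]

```text
t: 24.0
tool_pos: [0.5459, 0.2666, 0.0311]
tool_rot: [0.53, 3.085, 0.003]
contact_force: [-0.3, 0.1, 0.2]
opening: 0.0001
```

```bash
python3 - <<'E'
from m import *
where();s=shot("scene","s9.png")
m=mask(s,(3,120,60),(24,255,255),(400,275,500,350));k=big(m);print(cv2.contourArea(k),cv2.minAreaRect(k))
for ph in(1.25,.9,.75,.6,.4,.0):
    P=CC+EX*(.098-.046*np.cos(ph));z=.0185+.046*np.sin(ph);print(ph,[proj("scene",(*(P+y*EY),z)).round(0) for y in(-.036,.036)])
print([proj("scene",(*(CC+.098*EX+y*EY),.0185)).round(0) for y in(-.036,.036)])
print(cv2.boundingRect(k),[tuple(p) for p in cv2.boxPoints(cv2.minAreaRect(k)).round()])
E
```

```text
cradle mm 85.4 -0.5 z 0.0311 f [-0.3  0.1  0.2] 24.0
556.5 ((453.5768737792969, 316.8846130371094), (41.87986755371094, 23.02005958557129), 33.6900634765625)
1.25 [array([438., 297.]), array([472., 321.])]
0.9 [array([442., 295.]), array([475., 318.])]
0.75 [array([444., 294.]), array([476., 318.])]
0.6 [array([445., 295.]), array([477., 318.])]
0.4 [array([445., 296.]), array([478., 319.])]
0.0 [array([445., 300.]), array([477., 322.])]
[array([430., 315.]), array([462., 338.])]
(431, 299, 46, 38) [(np.float32(430.0), np.float32(315.0)), (np.float32(443.0), np.float32(296.0)), (np.float32(477.0), np.float32(319.0)), (np.float32(465.0), np.float32(338.0))]
```

The mask's top edge at (443,296)–(477,319) fits a partly folded cover. I continue inward and down.

Request:
move_arm:
  deltas: [-1, 0.003, 0, 0.003, 0, -1, 0.005, 0, 0.006, 0, -1, 0.006, 0, 0.009, 0, -1, 0.006, 0, 0.011, 0, -1, 0.006, 0, 0.013, 0, -1, 0.006, 0, 0.014, 0]

```text
t: 24.65
tool_pos: [0.5403, 0.2688, 0.0173]
tool_rot: [0.53, 3.086, 0.004]
contact_force: [0.4, 0.3, 0.6]
opening: 0.0004
```

```bash
python3 -c "
from m import *
where()"
```

```text
cradle mm 79.4 -0.3 z 0.0173 f [0.4 0.3 0.6] 24.65
```

Request:
move_arm:
  deltas: [-1, 0, 0, 0.002, 0, -1, 0, 0, 0.003, 0, -1, 0, 0, 0.004, 0, -1, 0, 0, 0.005, 0]

```text
t: 25.05
tool_pos: [0.5398, 0.2686, 0.012]
tool_rot: [0.53, 3.087, 0.003]
contact_force: [-3.3, -0.4, 8.1]
opening: -0.0001
```

Request:
move_arm:
  deltas: [-1, 0, 0, 0.001, 0, -1, 0, 0, 0.002, 0, -1, 0, 0, 0.003, 0]

```text
t: 25.35
tool_pos: [0.5399, 0.2688, 0.0118]
tool_rot: [0.531, 3.089, 0.001]
contact_force: [-11.4, -3.1, 20.9]
opening: 0.0001
```

Request:
move_arm:
  deltas: [-1, 0, 0, 0.001, 0, -1, 0, 0, 0.002, 0, -1, 0, 0, 0.002, 0]

```text
t: 25.65
tool_pos: [0.5406, 0.269, 0.0119]
tool_rot: [0.53, 3.088, 0.001]
contact_force: [-5.3, -2.1, 13.2]
opening: -0.0001
```

Hard stop with 21 N. I raise the tool and go to the other end.

Request:
move_arm:
  deltas: [-1, 0, 0, -0.02, 0, -1, 0, 0, -0.06, 0, -1, 0, 0, -0.1, 0, -1, 0, 0, -0.138, 0, -1, 0.035, 0, -0.138, 0, -1, 0.075, 0, -0.138, 0, -1, 0.115, 0, -0.138, 0, -1, 0.155, 0, -0.138, 0, -1, 0.19, 0, -0.138, 0, -1, 0.205, 0, -0.138, 0]

```text
t: 26.65
tool_pos: [0.3439, 0.338, 0.1477]
tool_rot: [0.527, 3.089, 0.002]
contact_force: [0.2, 0.1, -0.5]
opening: -0.0
```

```bash
python3 - <<'E'
from m import *
where();cr(-.125,0,.042);s=shot("scene","s10.png")
m=mask(s,(3,120,60),(24,255,255),(400,275,500,350));k=big(m)
print(cv2.contourArea(k),[tuple(p) for p in cv2.boxPoints(cv2.minAreaRect(k)).round()])
for ph in(0,.1,.3,.6,1.25):
    q=[(*(CC+EX*(.098-r*np.cos(ph)+.002*np.sin(ph))+y*EY),.0185+r*np.sin(ph)+.002*np.cos(ph)) for r,y in((0,-.036),(.046,-.036),(.046,.036),(0,.036))]
    Q=np.array([proj("scene",p) for p in q],np.float32);st=proj("scene",(*(CC+EX*(.098-.03*np.cos(ph)+.002*np.sin(ph))),.0185+.03*np.sin(ph)+.002));print(ph,cv2.contourArea(Q),Q.round().tolist(),"strip",st.round(1))
m2=mask(s,(3,180,100),(13,255,255),(400,275,500,350));k=big(m2);print("orange strip",cv2.contourArea(k),cv2.minAreaRect(k)[0])
E
```

```text
cradle mm -128.8 -1.0 z 0.1477 f [ 0.2  0.1 -0.5] 26.65
delta [-0.003   0.0007  0.1057] turn 0.23 q6 -0.61 pos [0.3439 0.338  0.1477] f [ 0.24  0.13 -0.51] op -0.0 t 26.65 tilt [ 0.008 -0.    -1.   ]
762.5 [(np.float32(431.0), np.float32(314.0)), (np.float32(443.0), np.float32(297.0)), (np.float32(477.0), np.float32(322.0)), (np.float32(465.0), np.float32(338.0))]
0 842.3613545303233 [[430.0, 314.0], [445.0, 299.0], [477.0, 322.0], [462.0, 338.0]] strip [455.8 315.6]
0.1 891.641473764088 [[430.0, 314.0], [445.0, 298.0], [477.0, 321.0], [462.0, 338.0]] strip [455.9 314.9]
0.3 964.796389953699 [[430.0, 314.0], [445.0, 296.0], [478.0, 319.0], [462.0, 338.0]] strip [456.  313.7]
0.6 1004.0894356742501 [[430.0, 315.0], [444.0, 295.0], [477.0, 318.0], [462.0, 338.0]] strip [455.3 313. ]
1.25 778.2198844193481 [[430.0, 315.0], [438.0, 298.0], [471.0, 321.0], [462.0, 339.0]] strip [451.1 315.2]
orange strip 151.5 (455.92730712890625, 315.4200439453125)
```

The far cover reads as shut: the strip is at (455.9,315.4), against (455.8,315.6) predicted for 0 rad. Now the other end.

Request:
move_arm:
  deltas: [-1, -0.002, 0.001, 0.03, 0.2, -1, -0.002, 0.001, 0.06, 0.2, -1, -0.002, 0.001, 0.085, 0.2, -1, -0.002, 0.001, 0.1, 0.2, -1, -0.002, 0.001, 0.105, 0.2, -1, -0.002, 0.001, 0.105, 0.2]

```text
t: 27.3
tool_pos: [0.3466, 0.3381, 0.0421]
tool_rot: [0.533, 3.09, 0.0]
contact_force: [-0.1, -0.9, -0.2]
opening: -0.0002
```

```bash
python3 -c "
from m import *
where()"
```

```text
cradle mm -126.4 0.1 z 0.0421 f [-0.1 -0.9 -0.2] 27.3
```

Same path mirrored (tool −x inward).

Request:
move_arm:
  deltas: [-1, -0.013, 0, 0, 0, -1, -0.021, 0, 0, 0, -1, -0.027, 0, 0.001, 0, -1, -0.031, 0, 0.002, 0, -1, -0.035, 0, 0.004, 0, -1, -0.038, 0, 0.006, 0, -1, -0.04, 0, 0.008, 0, -1, -0.042, 0, 0.01, 0, -1, -0.042, 0, 0.01, 0]

```text
t: 28.2
tool_pos: [0.3862, 0.3239, 0.0319]
tool_rot: [0.533, 3.09, -0.001]
contact_force: [-0.8, -0.2, 1.7]
opening: 0.0001
```

Request:
move_arm:
  deltas: [-1, -0.003, 0, 0.003, 0, -1, -0.005, 0, 0.006, 0, -1, -0.006, 0, 0.009, 0, -1, -0.006, 0, 0.012, 0, -1, -0.006, 0, 0.015, 0, -1, -0.006, 0, 0.017, 0]

```text
t: 28.8
tool_pos: [0.3924, 0.322, 0.0151]
tool_rot: [0.533, 3.089, 0.0]
contact_force: [0.3, -0.3, -0.4]
opening: -0.0002
```

Request:
move_arm:
  deltas: [-1, 0, 0, 0.002, 0, -1, 0, 0, 0.003, 0, -1, 0, 0, 0.004, 0]

```text
t: 29.1
tool_pos: [0.392, 0.3218, 0.0119]
tool_rot: [0.533, 3.091, -0.002]
contact_force: [-5.4, -4.4, 15.7]
opening: 0.0002
```

Request:
move_arm:
  deltas: [-1, 0, 0, 0.001, 0, -1, 0, 0, 0.002, 0, -1, 0, 0, 0.002, 0]

```text
t: 29.4
tool_pos: [0.392, 0.3218, 0.0119]
tool_rot: [0.533, 3.092, -0.005]
contact_force: [-6.2, -5.4, 17.0]
opening: 0.0001
```

Request:
move_arm:
  deltas: [-1, 0, 0, -0.02, 0, -1, 0, 0, -0.06, 0, -1, 0, 0, -0.1, 0, -1, 0, 0, -0.14, 0, -1, 0, -0.03, -0.14, 0, -1, 0, -0.07, -0.14, 0, -1, 0, -0.11, -0.14, 0, -1, 0, -0.15, -0.14, 0, -1, 0, -0.19, -0.14, 0, -1, 0, -0.19, -0.14, 0]

```text
t: 30.4
tool_pos: [0.3266, 0.1407, 0.1512]
tool_rot: [0.54, 3.091, -0.006]
contact_force: [0.5, 0.2, -0.4]
opening: -0.0
```

```bash
python3 - <<'E'
from m import *
where();s=shot("scene","s11.png");t=shot("top","t11.png")
for n,im,roi,sg in(("scene",s,(400,275,500,350),1),("top",t,(190,200,235,232),1),("scene",s,(485,240,535,285),-1),("top",t,(150,275,200,315),-1)):
    m=mask(im,(3,120,60),(24,255,255),roi);cs=cv2.findContours(m,cv2.RETR_EXTERNAL,cv2.CHAIN_APPROX_NONE)[0]
    m2=mask(im,(3,180,90),(13,255,255),roi);d=np.argwhere(m2>0).mean(0)[::-1].round(1) if m2.any() else None
    print(n,sg,"area",max([cv2.contourArea(c) for c in cs],default=0),"strip",d,m2.any() and (m2>0).sum())
    for ph in(0,.3,1.25):
        f=lambda r,y:proj(n,(*(CC+sg*EX*(.098-r*np.cos(ph)+.002*np.sin(ph))+y*EY),.0185+r*np.sin(ph)+.002*np.cos(ph)))
        print("  ",ph,cv2.contourArea(np.array([f(*q) for q in((0,-.036),(.046,-.036),(.046,.036),(0,.036))],np.float32)),f(.03,0).round(1))
# lamp + bystanders
for n,im,roi in(("top",t,(165,235,210,260)),):
    k=big(mask(im,(22,120,100),(36,255,255),roi));r=rect(n,k,.086);d=r[0]-CC;print("handle",r,(1000*np.array([d@EX,d@EY])).round(1))
t0=cv2.imread('pics/t0.png')[...,::-1]
for nm,(x0,y0,x1,y1) in(("clamp",(225,120,262,168)),("tape",(392,130,440,175))):
    print(nm,np.abs(t[y0:y1,x0:x1].astype(int)-t0[y0:y1,x0:x1]).mean().round(2))
E
```

```text
cradle mm -78.9 -192.7 z 0.1512 f [ 0.5  0.2 -0.4] 30.4
scene 1 area 761.5 strip [464.2 309.4] 239
   0 842.3613545303233 [455.8 315.6]
   0.3 964.796389953699 [456.  313.8]
   1.25 778.2198844193481 [451.  315.6]
top 1 area 437.0 strip None False
   0 653.1547311941395 [208.1 229.6]
   0.3 634.7572466182755 [207.5 228.6]
   1.25 219.0717899276642 [209.1 219.4]
scene -1 area 277.0 strip [508.6 277.2] 5
   0 707.6723747681826 [496.9 272.1]
   0.3 517.5705743571743 [498.5 268.9]
   1.25 313.6948852255009 [506.6 257.1]
top -1 area 599.5 strip None False
   0 661.552058057161 [186.1 286.4]
   0.3 610.8711490235291 [184.8 287.4]
   1.25 115.50110527873039 [179.2 296.6]
handle (array([0.4858, 0.2908]), array([0.038, 0.046]), np.float32(-19.0)) [20.7  2.2]
clamp 1.59
tape 1.51
```

The near cover's top-view area is 600 px, against about 660 predicted for shut and 115 for open. With the spring, anything uncaught would have opened, so I take it as caught. The bystanders are unchanged. Handing in.

```bash
python3 -c "
from h import *
order.finish_job()"
```

```text
the job is handed in; nothing more can be done
```

The job is done and handed in at about 30 s on the robot's clock. I lifted the lamp off by its handle, stood it on the mat and folded the handle flat. I then moved it by the housing into the cradle and pressed both covers shut.

**Last checks**
- **Lamp:** it stands in the middle of the cradle. The handle lies flat and reads within about 2 mm of its expected place.
- **Covers:** both met a hard stop at the same tool height, with 16 to 21 N of pressing force.
    - **+x cover:** in the scene view just after pressing, its orange strip was within about 0.2 pixel of the shut position.
    - **−x cover:** its top-view area is 600 px, against about 660 predicted for shut and 115 for open. The lamp partly hides it in the scene view. That area is also close to the 611 px predicted at 0.3 rad, so I rely on the spring: an uncaught cover would have sprung fully open.
- **Pipe clamp and tape roll:** the image patches around them match the start.

**What went wrong or disagreed**
- **Missed grasp:** the first grasp closed above the bar and did not move the lamp.
- **Fingertip height:** in the scene camera the fingertips sit about 29 mm higher than the stated tip reach implies. I corrected for this, and the second grasp held.
- **Failed check:** the last strip-colour check was not usable, because its window also took in the lamp's orange catch. I used the cover areas and pressing forces instead.

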